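# Screw the boiler plug back into the espresso machine

### The job

The boiler of the espresso machine has just been filled: pick up its plug from the board, start it in the filler neck by feel without forcing or cross-threading it (resting it lightly on the thread and turning it backward until it drops is the way), then screw it clockwise fully home on its seal and let go. Leave the cup, the milk jug and the salt where they are.

Things in the scene. Friction and masses are not known exactly. Their poses are not given: they have to be found in the camera images.
- plug_mid (a point): The boiler plug (loose, about 140 g, 66 mm tall), standing upright on its brass stem. This point: on its axis, at the underside of its black flange, 31.5 mm above the foot of the stem, z up along the axis. Flange: 57 mm wide, 4 mm thick. On it a fluted black knob, round, 40 mm across and 30 mm tall, top 34 mm above this point: the part to grip, at any yaw.
- plug: The same plug; origin at the centre of its foot. Brass stem 33.6 mm across with a tapered tip (28 mm, 4 mm long); 4 short sloping thread lugs at equal angles, 45 mm across, lie 15 to 20.5 mm below the flange underside. They are the male thread.
- machine: Cream espresso machine, fixed, 200 x 180 x 165 mm; origin under its centre, front faces its -x. The brass filler neck (61 mm wide, 36 mm tall, bore 49 mm, 69 mm at its foot) stands on its top. Inside is a right-hand quick thread: 4 sloping ridges (37 mm across inside), a stop rib at the low end of each. At what angle the thread starts lie is not known and differs each time.
- neck (a point): Centre of the top of the red rubber seal ring (51 to 59 mm across) lying on the rim of the neck; z up. plug_mid is here when the flange just touches the seal.
- thread_top (a point): On the neck's axis, where the ridges start, 9 mm below neck. Unless by luck the lugs first rest on ridges or ribs: plug_mid 5 to 11 mm above neck. Turned clockwise there they jam on the ribs. Turned anticlockwise (up to 90 deg) under a light push (4 N will do) they climb to 11 mm (off a rib top they first fall to 6), then drop off the ridge ends in a 10 deg window to neck level; a rib stops them.
- seal (a joint): How far the springy seal is pressed down, m: 0 free, at most 0.0036, 2.2 N per mm. From the drop, 60 to 70 deg clockwise brings the plug home: after 25 to 45 deg the ridges draw it down 0.09 mm per deg on to the seal, up to the rib stop with the seal pressed some 3 mm; this takes under 0.3 N m, more only at the stop. Friction then holds the plug; if not under the ridges it is lifted again.
- cup: White espresso cup, 52 mm wide, 36 mm tall, on the drip tray under the spouts. Leave it.
- milk_jug: Steel milk jug, 76 mm wide, 85 mm tall, on the hob behind the board. Leave it.
- salt: Salt shaker, 44 mm wide, 90 mm tall, on the hob behind the board. Leave it.
Mind the look-alikes: they are no part of the job. Of the things that look like the plug, the larger one is meant.

How it is judged (in metres and radians):
On the way:
1. the plug has dropped into the thread starts: upright and centred in the neck, its flange down at the seal (z of plug_mid in the frame of neck below 0.002 m and horizontal distance between plug_mid and neck below 0.004 m and angle between plug's own z axis and vertical below 0.08 rad), for 0.05 s.
At the end, for the whole second after the job is handed in: the plug is home in the neck and holds there by its thread: flange at least 2 mm below the free seal (the rib stop is at about 3 mm), within 4 mm of the neck's axis, upright within 0.06 rad, at rest and released (z of plug_mid in the frame of neck below -0.002 m and horizontal distance between plug_mid and neck below 0.004 m and angle between plug's own z axis and vertical below 0.06 rad and linear speed of plug below 0.02 m/s); the robot touches nothing.
It fails at once if the thread is forced before it has started: plug and machine press on each other with more than 30 N while the plug is still more than 3 mm above the seal (contact force between plug and machine above 30 N and z of plug_mid in the frame of neck above 0.003 m).
It fails at once if the plug is overtightened: more than 150 N between plug and machine (contact force between plug and machine above 150 N).
It fails at once if cup, milk jug or salt pushed more than 20 mm (distance of any of cup, milk_jug, salt from where it was at the start of the episode above 0.02 m).
It also fails if it takes over 72 s, if anything falls off the work surface, if the arm or the gripper's body presses on something with over 40 N, if the wrist force passes 120 N, or if a joint passes its speed limit or range.

### The arm

A 6-joint arm with a two-finger parallel gripper is mounted at the origin on a cart in front of the work surface, level with it; the furniture and walls round the work are solid. World frame = base frame: x ahead of the robot, y to its left, z up, the work surface at z = 0. Lengths are in mm, angles in rad, forces in N, time in s.
With the tool pointing down it reaches from about 275 to 750 mm from the base axis. Payload 10.2 kg.
Tool frame: the origin (TCP) lies midway between the tips of the shut fingers; the grasp point (between the pads) lies 19 mm behind it; z points along the fingers, y is the direction in which the jaws open and shut (so a half turn about z gives the same grasp; the last joint's range is limited). The gripper opens to 85 mm and grips with 20 to 120 N. Pads are 22 mm wide; open, the fingers measure 114 mm over their backs; the gripper's body (76 mm by 85 mm) begins 54 mm behind the grasp point. The pads swing forward as they close: fully open they stand 13 mm farther back than shut.
Start: joints at [-1.467, 0.313, 1.498, -0, 1.331, -0.223], TCP at [168.52, -497.225, 231.294] pointing down, gripper open.
Joint ranges: [-2.94, 2.94], [-0.97, 2.17], [0.19, 2.56], [-1.23, 4.37], [0.02, 3.11], [-2.88, 2.88]. Speed limits (rad/s): [2.39, 2.39, 3.01, 3.14, 3.14, 3.14].

### API

Orientations are given as a unit quaternion [w, x, y, z].
In Python, from rig import sense, capture, finish_job, search_frame, trace gives the robot as it stands.
- The arm moves only by the tool arm_command, never from a script. Its argument "steps" is one flat list of numbers, 5 for each row, row after row: the shift along the world's x, y, z in units of 50 mm (1.0 is 50 mm), then the turn about the world's z in units of 5 degrees (1.0 is 5 degrees), then the opening in per cent of the stroke, from 0 (shut) to 100 (fully open). In form: [dx, dy, dz, twist, fingers, dx, dy, dz, twist, fingers, ...]. A call has 1 to 5 rows; each row shifts and turns the commanded pose from where the row before left it; what a row does not reach is not made up. A row lasts 1/8 s, in which the tool goes at most 62.5 mm and 10.7 degrees, less where a joint would pass 70% of its speed; a pose out of reach is approached as far as the arm can. A call is refused whole if a number of a shift passes 1 or a number of a turn 1, either way. A call with a gripper value outside its range is refused whole. The fingers move at their own pace and stop on an object; "grip_force" is the grip in N (left out, the last holds). Time passes only in rows, so rows that do not move let the fingers close. It gives the time, the measured TCP pose, the force and the opening at its end, in the units of the state.
- sense(): the state, without advancing time (a new reading comes with each control period).
- capture(name): name is "scene" or "side" or "wrist"; returns a dict with "frame" (384x512x3 uint8, blue, green, red), "fov_y" (degrees; the focal length in pixels is half the picture's height over the tangent of half this angle, whatever the lens; pixels are square), "cx", "cy" (the principal point, pixels), "k1" (the pictures are not rectified: a ray, as slopes to the right and down, at radius r is drawn at 1 + k1 r^2 times it, then the intrinsics apply), "extrinsics" (4x4, takes a point from world to camera coordinates). Camera axes: x right, y down, z forward; pixel columns grow to the right and rows downward; lengths in mm; the calibration is good to about 2 mm. A picture is of the moment at which its call begins. There is no depth.
- finish_job(): hands the job in, once; it reports no verdict.
Trained networks look in a picture, given as the dict that the camera call returned (one of the last four; its "shot" number tells which), for a name from the list of things; names that differ only in an ending like _2 or _b are one class to them, and where a whole thing is asked for, a point or a joint stands for the part that bears it (a point fixed in the world has none). Each returns a list of dicts, best first, with "score" (0 to 1); they miss things now and then, are a little off and sometimes report something else, mostly with a low value. They report only what shows in the picture. A call takes as long as a camera call. They do not tell look-alikes from the thing itself.
- search_frame(picture, target): "point" ([x, y, z] in mm, in world coordinates, good to about 4 mm: the middle of the surface that is visible of it).
- trace(picture, target): "mask" (384x512 bool, what is visible of it).
The state is a dict: "time_s": time; "joints": joint angles; "dq": joint speeds; "tau": joint torques, N m; "eef_pos": TCP position; "ee_rot": TCP orientation; "force": force on the tool from outside, world axes, zero at the start; "wrist_torque": the same for the moment, N m; "grip_width": opening from 0.0 (shut) to 1.0 (fully open).
Only numpy, scipy, OpenCV 4.12 (cv2) and the standard library are available. Lean on these libraries where they do the work, as an engineer would, in place of code of your own. Each camera call takes 0.05 s, during which the arm holds its last target. There are 200 camera calls.

## Working session

There is one attempt and no reset: what is moved stays moved. The work goes in short steps, Python scripts to look and compute and a tool call to move; the robot and the scene stay as the last step left them, time stands still between calls to the robot, and variables do not carry over. Pictures are saved under pics/ and viewed, on a budget of 10 in all, crops included, one or two more only if the job needs it, and the job is handed in when it is done.

Besides the shell and the picture viewer there is one more tool, called after "Call:" as name(argument=value, ...) on one line, values as JSON. arm_command: Moves the arm, as the interface text tells. Its arguments: {"type":"object","properties":{"steps":{"type":"array"},"grip_force":{"type":"number"}},"required":["steps"]}

```bash
mkdir -p pics; ls
cat > h.py <<'E'
import numpy as np,cv2
from rig import *
def ray(p,u,v):
    f=p["frame"].shape[0]/2/np.tan(np.radians(p["fov_y"])/2)
    d=np.array([(u-p["cx"])/f,(v-p["cy"])/f]);s=d.copy()
    for _ in range(20): s=d/(1+p["k1"]*(s@s))
    E=np.array(p["extrinsics"]);R=E[:3,:3];c=-R.T@E[:3,3]
    return c,R.T@np.array([s[0],s[1],1])
def atz(p,u,v,z):
    c,r=ray(p,u,v);return c+r*(z-c[2])/r[2]
def proj(p,X):
    E=np.array(p["extrinsics"]);X=E[:3,:3]@np.array(X)+E[:3,3]
    s=X[:2]/X[2];s=s*(1+p["k1"]*(s@s));f=p["frame"].shape[0]/2/np.tan(np.radians(p["fov_y"])/2)
    return s*f+[p["cx"],p["cy"]]
E
python3 - <<'E'
from h import *
s=sense();print(s["time_s"],s["eef_pos"],s["ee_rot"],s["force"],s["grip_width"])
ims=[]
for n in("scene","side"):
    p=capture(n);ims.append(p["frame"])
    for t in("plug","plug_mid","machine","neck","cup","milk_jug","salt"):
        print(n,t,[(np.round(d["point"]).tolist(),round(d["score"],2),np.round(proj(p,d["point"])).tolist()) for d in search_frame(p,t)[:3]])
    cv2.imwrite(f"pics/{n}0.png",p["frame"])
E
```

```text
pics
0.0 [ 168.48307804 -496.97278493  230.73770111] [-6.37239783e-04  9.86681360e-01  1.62663722e-01  2.83730850e-05] [-0.64992235  0.2483831  -0.45378753] 0.996389822396306
scene plug [([533.0, 167.0, 61.0], 0.81, [233.0, 253.0]), ([415.0, 23.0, 24.0], 0.72, [324.0, 277.0])]
scene plug_mid [([532.0, 165.0, 60.0], 0.85, [234.0, 254.0]), ([418.0, 22.0, 33.0], 0.66, [324.0, 273.0])]
scene machine [([542.0, -10.0, 131.0], 0.6, [303.0, 200.0])]
scene neck [([543.0, -11.0, 139.0], 0.7, [304.0, 196.0])]
scene cup [([540.0, -45.0, 41.0], 0.67, [315.0, 230.0])]
scene milk_jug [([749.0, 284.0, 61.0], 0.93, [146.0, 219.0])]
scene salt []
side plug [([533.0, 157.0, 64.0], 0.9, [206.0, 215.0])]
side plug_mid [([530.0, 150.0, 62.0], 0.56, [208.0, 217.0])]
side machine []
side neck []
side cup []
side milk_jug [([770.0, 281.0, 56.0], 0.9, [197.0, 153.0])]
side salt []
```

View pics/scene0.png

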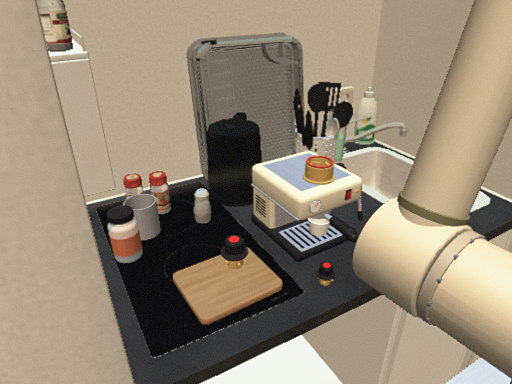

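View pics/side0.png

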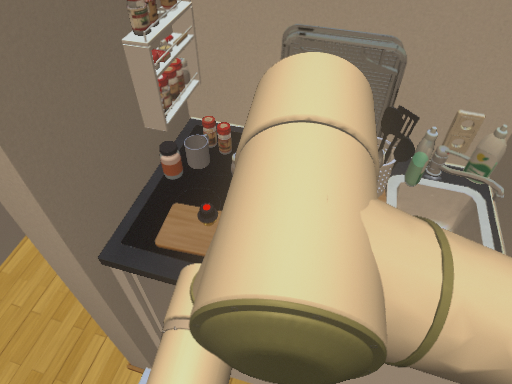

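The plug is the larger one, on the board at about (234,250) in the scene view. The look-alike at (326,273) is smaller. The neck's red ring is at about (319,162). In the side view the arm hides the machine and only the plug shows, at (207,210).

Run:
```python
from h import *
p=capture("scene");f=p["frame"].astype(int);b,g,r=f[...,0],f[...,1],f[...,2]
red=((r>130)&(g<70)&(b<70)).astype(np.uint8)
n,l,st,c=cv2.connectedComponentsWithStats(red)
for i in range(1,n):
    if st[i,4]>8: print(st[i],c[i],"z70",atz(p,*c[i],78).round(),"z203",atz(p,*c[i],203).round())
q=capture("side");f=q["frame"].astype(int);b,g,r=f[...,0],f[...,1],f[...,2]
red=((r>130)&(g<70)&(b<70)).astype(np.uint8)
n,l,st,c=cv2.connectedComponentsWithStats(red)
for i in range(1,n):
    if st[i,4]>8: print(st[i],c[i],"z70",atz(q,*c[i],78).round())
m=trace(p,"machine")[0]["mask"];ys,xs=np.where(m);print(xs.min(),xs.max(),ys.min(),ys.max())
print(trace(p,"plug")[0]["score"], sense()["joints"])
```

```text
[307 157  26  11  49] [321.6122449  163.28571429] z70 [ 760. -233.   78.] z203 [548. -56. 203.]
[150 172  15  14 122] [156.47540984 179.72131148] z70 [899. 213.  78.] z203 [650. 270. 203.]
[124 175  16  13  94] [130.87234043 182.9893617 ] z70 [915. 278.  78.] z203 [662. 318. 203.]
[347 192   4   7  20] [348.85 194.85] z70 [ 578. -176.   78.] z203 [415. -14. 203.]
[228 236  12   7  60] [233.48333333 238.83333333] z70 [556. 153.  78.] z203 [399. 227. 203.]
[323 262   8   6  35] [326.31428571 264.8       ] z70 [395.  40.  78.] z203 [282. 144. 203.]
[166  35   6   6  18] [168.38888889  37.33333333] z70 [1469.  708.   78.]
[152  50  12  10  50] [155.6   53.24] z70 [1310.  694.   78.]
[164  58  16  15  46] [173.63043478  65.5       ] z70 [1230.  570.   78.]
[158  74   9   7  23] [162.82608696  77.08695652] z70 [1133.  573.   78.]
[202 117  12   7  21] [206.80952381 121.19047619] z70 [908. 297.  78.]
[217 122  13   9  49] [223.12244898 126.55102041] z70 [895. 233.  78.]
[219 132   5   3  11] [221.27272727 132.81818182] z70 [862. 228.  78.]
[203 204   8   6  38] [206.34210526 206.60526316] z70 [552. 162.  78.]
252 362 151 261
0.87 [-1.46742017e+00  3.12862687e-01  1.49771508e+00 -1.12059773e-05
  1.33101942e+00 -2.23402645e-01]
```

Call:
arm_command(steps=[0.4,1,0.4,0,100,0.5,1,0.2,0,100,0.58,1,0,0,100,0.58,1,0,0,100,0.58,1,0,0,100])

```text
time_s: 1.62
eef_pos: [301.1, -245.6, 261.5]
ee_rot: [0.0, 0.987, 0.162, 0.0]
force: [1.1, -1.2, -0.3]
grip_width: 1.003
```

Call:
arm_command(steps=[0.58,1,0,0,100,0.58,1,0,0,100,0.58,1,0,0,100,0.58,1,0,0,100,0.58,1,0,0,100])

```text
time_s: 2.25
eef_pos: [446.2, 4.7, 261.6]
ee_rot: [0.0, 0.987, 0.163, 0.0]
force: [1.0, -1.8, 0.6]
grip_width: 0.998
```

Call:
arm_command(steps=[0.6,1,-0.2,0,100,0.6,1,-0.2,0,100,0.6,1,-0.2,0,100,0,0,0,0,100])

```text
time_s: 2.75
eef_pos: [535.8, 155.5, 229.5]
ee_rot: [-0.0, 0.986, 0.165, -0.001]
force: [0.7, -0.2, -0.6]
grip_width: 0.997
```

Run:
```python
from h import *
s=sense();print(s["time_s"],s["eef_pos"],s["joints"])
P=[]
for n in("wrist","scene","side"):
    p=capture(n)
    for t in("plug","plug_mid","neck"):
        print(n,t,[(np.round(d["point"]).tolist(),round(d["score"],2),np.round(proj(p,d["point"])).tolist()) for d in search_frame(p,t)[:3]])
    f=p["frame"].astype(int);b,g,r=f[...,0],f[...,1],f[...,2]
    red=((r>130)&(g<70)&(b<70)).astype(np.uint8)
    k,l,st,c=cv2.connectedComponentsWithStats(red)
    for i in range(1,k):
        if st[i,4]>25: print(n,st[i],c[i].round(1),"z84",atz(p,*c[i],84).round(1),"z60",atz(p,*c[i],60).round(),"z203",atz(p,*c[i],203).round())
    if n=="wrist":cv2.imwrite("pics/w1.png",p["frame"])
    if n=="side":cv2.imwrite("pics/s1.png",p["frame"])
```

```text
2.75 [535.82322198 155.49248851 229.48920591] [7.22628054e-02 3.88395044e-01 1.39691144e+00 4.01792501e-04
 1.35882955e+00 1.31226188e+00]
wrist plug [([432.0, 22.0, 31.0], 0.83, [331.0, 280.0]), ([548.0, 167.0, 82.0], 0.6, [244.0, 156.0])]
wrist plug_mid [([552.0, 160.0, 81.0], 0.93, [254.0, 153.0]), ([429.0, 21.0, 32.0], 0.79, [331.0, 283.0])]
wrist neck [([592.0, 28.0, 152.0], 0.87, [450.0, 180.0])]
wrist [330 288  13  12  49] [336.1 293.5] z84 [446.   35.6  84. ] z60 [433.  24.  60.] z203 [511.  95. 203.]
scene plug [([534.0, 167.0, 62.0], 0.79, [233.0, 253.0]), ([417.0, 26.0, 24.0], 0.76, [323.0, 277.0]), ([538.0, -48.0, 41.0], 0.27, [316.0, 230.0])]
scene plug_mid [([535.0, 166.0, 62.0], 0.71, [233.0, 253.0]), ([415.0, 19.0, 31.0], 0.64, [326.0, 274.0])]
scene neck [([544.0, -15.0, 138.0], 0.86, [305.0, 196.0])]
scene [307 163  25   5  27] [319.7 165.9] z84 [ 738.1 -209.1   84. ] z60 [ 778. -242.   60.] z203 [540. -45. 203.]
scene [150 172  15  14 123] [156.8 179.6] z84 [886.8 214.9  84. ] z60 [935. 204.  60.] z203 [650. 270. 203.]
scene [124 177  16  11 107] [131.1 183.2] z84 
[... 285 characters left out ...]
]
scene [323 262   8   6  38] [326.5 264.7] z84 [390.   44.6  84. ] z60 [412.  25.  60.] z203 [282. 143. 203.]
side plug [([537.0, 157.0, 65.0], 0.65, [206.0, 214.0]), ([415.0, 14.0, 36.0], 0.48, [244.0, 271.0])]
side plug_mid [([532.0, 153.0, 66.0], 0.66, [207.0, 216.0]), ([414.0, 13.0, 32.0], 0.48, [244.0, 272.0])]
side neck [([542.0, -63.0, 165.0], 0.68, [289.0, 207.0])]
side [217 122  13   9  50] [222.2 126.2] z84 [888.8 233.9  84. ] z60 [918. 246.  60.] z203 [746. 176. 203.]
side [203 204   8   7  43] [206.3 206.8] z84 [546.7 159.3  84. ] z60 [565. 169.  60.] z203 [458. 113. 203.]
side [242 263   6   6  28] [244.8 265.7] z84 [403.4   7.6  84. ] z60 [417.  12.  60.] z203 [337. -15. 203.]
```

View pics/w1.png

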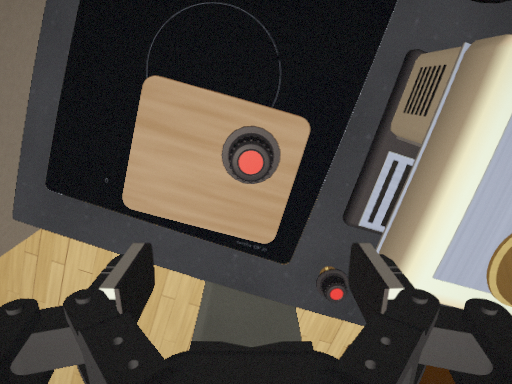

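The wrist view shows the plug's red dot at (251,161), the look-alike at (336,293), and part of the neck at the right edge (505,270).

Run:
```python
from h import *
p=capture("wrist")
for z in(80,84,88):print(atz(p,251,161,z).round(1))
c=ray(p,251,161)[0];print(c, ray(p,256,192)[1])
# triangulate
A=[];B=[]
for n,uv in(("wrist",(251,161)),("scene",(233.4,238.9)),("side",(206.3,206.8))):
    q=capture(n);c,d=ray(q,*uv);d/=np.linalg.norm(d);M=np.eye(3)-np.outer(d,d);A.append(M);B.append(M@c)
X=np.linalg.solve(sum(A),sum(B));print(X,[np.linalg.norm(a@X-b).round(1) for a,b in zip(A,B)])
print(sense()["eef_pos"])
```

```text
[544.7 156.3  80. ]
[545.5 156.6  84. ]
[546.3 156.8  88. ]
[603.05306869 175.50264459 372.87699692] [-0.27499151 -0.107014   -0.95567491]
[545.74705033 157.86336637  85.89527266] [np.float64(1.1), np.float64(0.5), np.float64(0.7)]
[535.5016604  152.75599253 231.29190547]
```

Call:
arm_command(steps=[0.21,0.1,-0.8,0,100,0,0,-0.9,0,100,0,0,-0.8,0,100,0,0,-0.6,0,100,0,0,-0.38,0,100], grip_force=60)

```text
time_s: 4.18
eef_pos: [545.5, 157.8, 55.7]
ee_rot: [-0.0, 0.987, 0.163, -0.001]
force: [0.1, -0.2, 1.0]
grip_width: 0.999
```

Call:
arm_command(steps=[0,0,0,0,100,0,0,0,0,30,0,0,0,0,30,0,0,0,0,30,0,0,0,0,30])

```text
time_s: 4.8
eef_pos: [546.5, 157.9, 58.3]
ee_rot: [0.0, 0.987, 0.163, 0.001]
force: [-0.5, 0.7, 5.6]
grip_width: 0.454
```

Call:
arm_command(steps=[0,0,0,0,0,0,0,0,0,0,0,0,0.1,0,0,0,0,0.5,0,0,0,0,0.8,0,0])

```text
time_s: 5.42
eef_pos: [545.2, 157.6, 127.2]
ee_rot: [-0.0, 0.987, 0.163, -0.002]
force: [0.1, -0.9, -0.8]
grip_width: 0.45
```

Call:
arm_command(steps=[0,0,0.9,0,0,0,0,1,0,0,0,0,0.9,0,0,0,0,0,0,0])

```text
time_s: 5.92
eef_pos: [546.9, 157.9, 270.8]
ee_rot: [0.0, 0.987, 0.163, 0.003]
force: [-0.1, 0.0, -3.0]
grip_width: 0.449
```

Run:
```python
from h import *
s=sense();print(s["time_s"],s["eef_pos"],s["grip_width"],s["force"])
for n in("wrist","side"):
    p=capture(n)
    cv2.imwrite(f"pics/{n}2.png",p["frame"])
    for t in("plug_mid","neck"):
        print(n,t,[(np.round(d["point"]).tolist(),round(d["score"],2),np.round(proj(p,d["point"])).tolist()) for d in search_frame(p,t)[:3]])
a=cv2.imread("pics/wrist2.png");b=cv2.imread("pics/side2.png")
cv2.imwrite("pics/c2.png",np.vstack([cv2.resize(a,(400,300)),cv2.resize(b,(400,300))]))
```

```text
5.925 [546.91497982 157.86953631 270.76507256] 0.4486159322277992 [-0.09656391  0.0227081  -2.97052568]
wrist plug_mid [([557.0, 159.0, 294.0], 0.91, [258.0, 251.0])]
wrist neck [([593.0, 16.0, 166.0], 0.7, [440.0, 189.0])]
side plug_mid [([529.0, 149.0, 271.0], 0.95, [200.0, 161.0]), ([418.0, 14.0, 32.0], 0.5, [244.0, 271.0])]
side neck [([538.0, -65.0, 167.0], 0.92, [289.0, 207.0])]
```

View pics/c2.png

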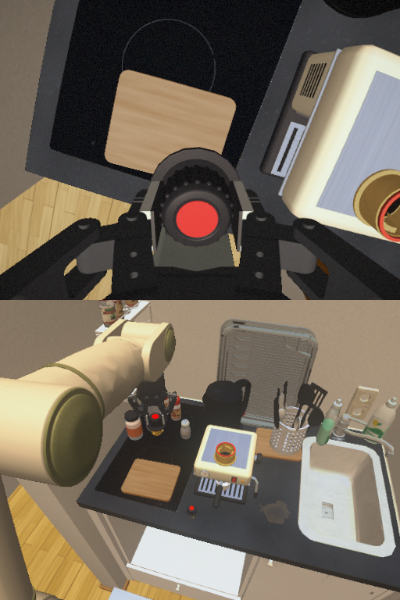

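The plug is in the grip (wrist, red dot at the centre). The neck is now fully visible in the side view at about (289,197) full-scale, and partly at the right edge of the wrist view.

```bash
cat >> h.py <<'E'
def ring(p,box):
    x0,y0,x1,y1=box;h=cv2.cvtColor(p["frame"],cv2.COLOR_BGR2HSV)
    m=(((h[...,0]<6)|(h[...,0]>174))&(h[...,1]>140)&(h[...,2]>60)).astype(np.uint8)
    k=np.zeros_like(m);k[y0:y1,x0:x1]=m[y0:y1,x0:x1]
    pts=cv2.findNonZero(k);hull=cv2.convexHull(pts);e=cv2.fitEllipse(hull)
    return e,len(pts),k
def tri(L):
    A=[];B=[]
    for q,uv in L:
        c,d=ray(q,*uv);d/=np.linalg.norm(d);M=np.eye(3)-np.outer(d,d);A.append(M);B.append(M@c)
    X=np.linalg.solve(sum(A),sum(B));return X,[np.linalg.norm(a@X-b).round(1) for a,b in zip(A,B)]
E
python3 - <<'E'
from h import *
L=[];v=[]
for n,b in(("scene",(295,145,345,190)),("side",(265,175,315,220))):
    p=capture(n);e,k,m=ring(p,b);print(n,e,k);L.append((p,e[0]))
    f=p["frame"].copy();cv2.ellipse(f,e,(0,255,0),1);v.append(cv2.resize(f[b[1]-10:b[3]+10,b[0]-10:b[2]+10],(400,360),interpolation=0))
print(tri(L))
for q,uv in L:print([atz(q,*uv,z).round(1) for z in(195,203,210)])
cv2.imwrite("pics/r.png",np.hstack(v))
E
```

```text
scene ((319.5313415527344, 161.34844970703125), (12.014239311218262, 27.079246520996094), 92.92207336425781) 94
side ((288.6816101074219, 190.85653686523438), (18.02096939086914, 24.413541793823242), 95.0481185913086) 74
(array([555.48218373, -56.19380392, 204.54664178]), [np.float64(0.3), np.float64(0.3)])
[array([572.3, -69.9, 195. ]), array([558.6, -58.5, 203. ]), array([546.6, -48.6, 210. ])]
[array([563.8, -55.1, 195. ]), array([556.6, -56.1, 203. ]), array([550.2, -57. , 210. ])]
```

View pics/r.png

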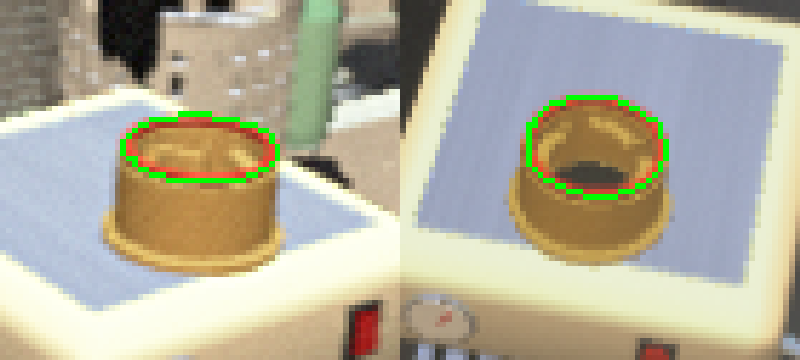

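The ring fits are good in both views. Both give the neck at about (555.5, -56, 204.5). Next I move halfway and measure it with the wrist camera.

Call:
arm_command(steps=[0.1,-1,0,0,0,0.1,-1,0,0,0,0,0,0,0,0])

```text
time_s: 6.7
eef_pos: [556.2, 55.0, 266.8]
ee_rot: [0.0, 0.987, 0.161, -0.0]
force: [-0.3, 0.3, -1.9]
grip_width: 0.448
```

Run:
```python
from h import *
s=sense();print(s["eef_pos"],s["grip_width"])
L=[]
p=capture("wrist");d=[x for x in search_frame(p,"neck")];print([(x["point"],x["score"],proj(p,x["point"])) for x in d])
pr=proj(p,[555.5,-56,204.5]).astype(int);print(pr)
b=(max(pr[0]-70,0),max(pr[1]-70,0),min(pr[0]+70,512),min(pr[1]+70,384))
e,k,m=ring(p,b);print(e,k,atz(p,*e[0],204.5));f=p["frame"].copy()
# dot on knob
e2,k2,_=ring(p,(200,200,b[0],384));print(e2,k2)
cv2.ellipse(f,e,(0,255,0),1);cv2.ellipse(f,e2,(0,255,0),1)
L=[(p,e[0])];D=[(p,e2[0])]
for n,bb in(("scene",(295,145,345,190)),("side",(265,175,315,220))):
    q=capture(n);ee,k,_=ring(q,bb);print(n,ee[0],k);L.append((q,ee[0]))
print(tri(L))
for z in(290,300,305):print(atz(p,*e2[0],z))
cv2.imwrite("pics/w3.png",f);cv2.imwrite("pics/side3.png",q["frame"])
```

```text
[556.20480484  54.97773891 266.77074409] 0.4476315357498664
[([615.5, -33.9, 163.3], 0.78, array([389.37175625, 150.61846172]))]
[404 253]
((401.44036865234375, 249.41537475585938), (73.7129898071289, 85.80403137207031), 59.875789642333984) 1259 [557.60625171 -52.54844695 204.5       ]
((251.79859924316406, 279.8792419433594), (47.23419952392578, 54.25595474243164), 85.78556060791016) 2027
scene (319.5200500488281, 161.33042907714844) 94
side (288.67486572265625, 190.86119079589844) 77
(array([556.57220096, -55.62459795, 203.15396274]), [np.float64(1.9), np.float64(1.6), np.float64(0.5)])
[554.1373397   54.34480739 290.        ]
[560.05263775  56.33022116 300.        ]
[563.01028678  57.32292805 305.        ]
```

View pics/w3.png

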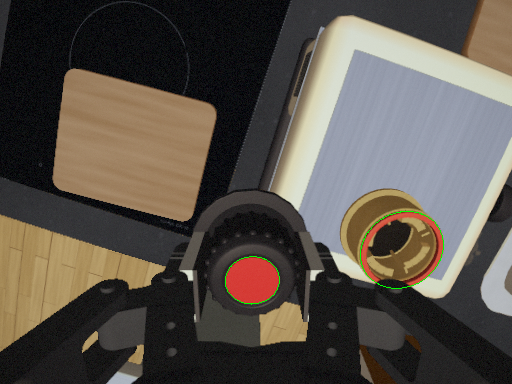

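Wrist view: the knob's red dot is at (252,280) and the ring at about (402,249). The green ellipse is a little wide at lower left, so I'll redo the ring fit more strictly.

Run:
```python
from h import *
from scipy.optimize import least_squares
s=sense();print(s["eef_pos"],s["grip_width"])
p=capture("wrist");h=cv2.cvtColor(p["frame"],cv2.COLOR_BGR2HSV)
m=(((h[...,0]<4)|(h[...,0]>174))&(h[...,1]>170)&(h[...,2]>120)).astype(np.uint8)
n,l,st,c=cv2.connectedComponentsWithStats(m)
big=[i for i in range(1,n) if st[i,4]>30];print([(st[i].tolist(),c[i].round(1).tolist()) for i in big])
sel=[i for i in big if c[i][0]>340 and st[i,0]<460]
ys,xs=np.where(np.isin(l,sel))
def proj_ring(x,R,N=180):
    t=np.linspace(0,2*np.pi,N);return np.array([proj(p,[x[0]+R*np.cos(a),x[1]+R*np.sin(a),204.5]) for a in t])
# pixels back-projected on the z plane: radius should lie in 25.5..29.5
P=np.array([atz(p,u,v,204.5)[:2] for u,v in zip(xs,ys)])
f=lambda c:np.maximum(np.abs(np.hypot(*(P-c).T)-27.5)-2,0)
r=least_squares(f,[556,-55],loss="soft_l1");print(r.x,np.sqrt((r.fun**2).mean()))
R=np.hypot(*(P-r.x).T);print(np.percentile(R,[2,50,98]))
f2=lambda c:np.hypot(*(P-c[:2]).T)-c[2]
print(least_squares(f2,[556,-55,27],loss="soft_l1").x)
```

```text
[555.90829545  58.6519156  267.20857829] 0.45216080627876515
[([226, 257, 53, 47, 1971], [251.8, 280.0])]Traceback (most recent call last):
  File "<stdin>", line 15, in <module>
    return func(*args, **kwargs)
    vector_fun = VectorFunction(
        fun_wrapped,
    ...<6 lines>...
        workers=workers
    )
    self._update_fun()
    ~~~~~~~~~~~~~~~~^^
    self.f = self.fun_wrapped(xp_copy(self.x))
             ~~~~~~~~~~~~~~~~^^^^^^^^^^^^^^^^^
    return np.atleast_1d(self.fun(x))
                         ~~~~~~~~^^^
    return self.f(x, *self.args, **self.kwargs)
           ~~~~~~^^^^^^^^^^^^^^^^^^^^^^^^^^^^^^
  File "<stdin>", line 14, in <lambda>
ValueError: operands could not be broadcast together with shapes (0,) (2,)
```

Too strict. I'll go back to the looser threshold with the circle fit, and apply it to all three cameras.

```bash
cat >> h.py <<'E'
from scipy.optimize import least_squares
def circ(p,box,z=204.5):
    _,_,m=ring(p,box);ys,xs=np.where(m)
    P=np.array([atz(p,u,v,z)[:2] for u,v in zip(xs,ys)])
    f=lambda c:np.maximum(np.abs(np.hypot(*(P-c).T)-27.5)-2,0)
    r=least_squares(f,P.mean(0),loss="soft_l1");R=np.hypot(*(P-r.x).T)
    return r.x.round(1),np.percentile(R,[3,50,97]).round(1),len(xs)
E
python3 - <<'E'
from h import *
p=capture("wrist");print(p["frame"][280:292:3,395],p["frame"][230:250:5,436])
print(circ(p,(345,190,460,300)))
for z in(202,204.5,207):
  print(z,circ(p,(345,190,460,300),z)[0],circ(capture("scene"),(295,145,345,190),z)[0],circ(capture("side"),(265,175,315,220),z)[0])
E
```

```text
[[21 24 21]
 [33 32 34]
 [25 21 22]
 [68 69 69]] [[ 19  39 116]
 [ 55  99 131]
 [ 47  85 113]
 [ 42  81 111]]
(array([556.6, -52.9]), array([24.5, 27. , 29.3]), 1230)
202 [555.9 -54.7] [561.  -60.3] [558.7 -55.5]
204.5 [556.6 -52.9] [556.7 -56.9] [556.5 -55.6]
207 [557.4 -51.3] [552.4 -53.3] [553.9 -56.2]
```

Call:
arm_command(steps=[0.01,-1,0,0,0,0,-0.86,0,0,0,0,-0.4,-0.2,0,0,0,0,0,0,0,0,0,0,0,0])

```text
time_s: 7.92
eef_pos: [556.6, -54.2, 257.3]
ee_rot: [-0.0, 0.987, 0.163, -0.0]
force: [-0.3, 0.6, -1.1]
grip_width: 0.447
```

Run:
```python
from h import *
s=sense();print(s["eef_pos"],s["force"],s["wrist_torque"],s["joints"][5])
v=[]
for n,b in(("scene",(270,90,370,215)),("side",(240,110,340,235))):
    p=capture(n);f=p["frame"];np.save(f"pics/{n}4.npy",f)
    v.append(cv2.resize(f[b[1]:b[3],b[0]:b[2]],(400,500),interpolation=cv2.INTER_CUBIC))
    bb=(295,145,345,190) if n=="scene" else (265,175,315,220)
    print(n,circ(p,bb),[ (x,proj(p,[556.5,-55,x]).round(1)) for x in(204,230,247,280)])
cv2.imwrite("pics/v4.png",np.hstack(v))
```

```text
[556.57123004 -54.15008321 257.26442931] [-0.30624044  0.61386382 -1.05230185] [-0.02837939 -0.03224571  0.01725905] 0.9363214807146613
scene (array([557. , -56.8]), array([24.6, 27.6, 30.7]), 79) [(204, array([318.8, 161.6])), (230, array([319.7, 150.3])), (247, array([320.3, 142.8])), (280, array([321.5, 127.6]))]
side (array([557.1, -55.6]), array([25.5, 27.5, 29.4]), 52) [(204, array([288.2, 190.5])), (230, array([289. , 182.9])), (247, array([289.6, 177.7])), (280, array([290.6, 167.3]))]
```

View pics/v4.png

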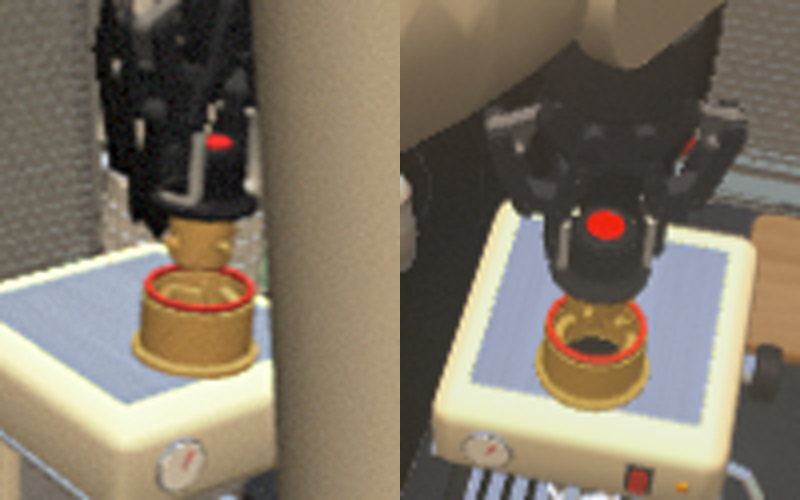

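Both views show the stem and flange lined up over the ring to within about 1 px. Now I descend slowly while watching the force.

Call:
arm_command(steps=[0,0,-0.1,0,0,0,0,-0.1,0,0,0,0,-0.1,0,0,0,0,-0.06,0,0,0,0,0,0,0])

```text
time_s: 8.65
eef_pos: [556.5, -55.2, 239.1]
ee_rot: [-0.0, 0.987, 0.163, -0.0]
force: [-0.7, 0.3, -1.8]
grip_width: 0.452
```

Call:
arm_command(steps=[0,0,-0.06,0,0,0,0,-0.06,0,0,0,0,-0.04,0,0,0,0,0,0,0])

```text
time_s: 9.15
eef_pos: [556.5, -55.2, 231.1]
ee_rot: [-0.0, 0.987, 0.163, -0.0]
force: [-0.2, -0.8, -0.4]
grip_width: 0.449
```

Call:
arm_command(steps=[0,0,-0.04,0,0,0,0,-0.04,0,0,0,0,-0.04,0,0,0,0,0,0,0])

```text
time_s: 9.65
eef_pos: [556.4, -55.2, 225.1]
ee_rot: [-0.0, 0.987, 0.163, -0.0]
force: [1.4, 0.8, -1.6]
grip_width: 0.45
```

Call:
arm_command(steps=[0,0,-0.04,0,0,0,0,-0.02,0,0,0,0,0,0,0])

```text
time_s: 10.02
eef_pos: [556.5, -55.2, 222.2]
ee_rot: [-0.0, 0.987, 0.163, -0.0]
force: [0.7, 0.1, -1.7]
grip_width: 0.453
```

Call:
arm_command(steps=[0,0,-0.02,0,0,0,0,-0.02,0,0,0,0,0,0,0])

```text
time_s: 10.4
eef_pos: [556.6, -55.2, 221.0]
ee_rot: [0.0, 0.987, 0.163, 0.0]
force: [-2.0, 0.5, 5.3]
grip_width: 0.452
```

Call:
arm_command(steps=[0,0,0,0.6,0,0,0,0,0.4,0,0,0,0,0,0])

```text
time_s: 10.78
eef_pos: [556.8, -55.9, 221.3]
ee_rot: [0.001, 0.979, 0.206, 0.001]
force: [-2.5, -2.1, 6.7]
grip_width: 0.449
```

```bash
python3 -c "
from rig import *
s=sense();print(s['eef_pos'],s['force'],s['wrist_torque'],s['joints'][5])"
```

```text
[556.79803582 -55.87948502 221.29791476] [-2.48575286 -2.11715569  6.69557744] [-0.49458512  0.30880216 -0.09490544] 0.8480954282128146
```

Call:
arm_command(steps=[0,0,0,0.6,0,0,0,0,0.4,0,0,0,0,0,0])

```text
time_s: 11.15
eef_pos: [556.8, -56.2, 221.6]
ee_rot: [0.001, 0.969, 0.248, 0.001]
force: [-3.5, -3.5, 7.2]
grip_width: 0.45
```

Call:
arm_command(steps=[0,0,0,0.6,0,0,0,0,0.4,0,0,0,0,0,0])

```text
time_s: 11.52
eef_pos: [556.9, -56.4, 221.9]
ee_rot: [0.002, 0.957, 0.29, 0.001]
force: [-3.7, -4.4, 9.0]
grip_width: 0.452
```

Call:
arm_command(steps=[-0.01,-0.02,0.008,0.5,0,0,0,0,0.5,0,0,0,0,0,0])

```text
time_s: 11.9
eef_pos: [556.3, -56.6, 222.1]
ee_rot: [0.001, 0.943, 0.332, 0.001]
force: [-3.7, -0.2, 8.1]
grip_width: 0.455
```

Call:
arm_command(steps=[0,0,0,0.6,0,0,0,0,0.4,0,0,0,0,0,0])

```text
time_s: 12.28
eef_pos: [556.3, -56.3, 221.8]
ee_rot: [0.001, 0.928, 0.373, 0.001]
force: [-2.0, 0.2, 7.3]
grip_width: 0.451
```

Call:
arm_command(steps=[0,0,0,0.6,0,0,0,0,0.4,0,0,0,0,0,0])

```text
time_s: 12.65
eef_pos: [556.1, -56.2, 220.5]
ee_rot: [-0.0, 0.911, 0.412, 0.0]
force: [1.1, 0.3, -0.7]
grip_width: 0.45
```

Call:
arm_command(steps=[0,0,0,0.6,0,0,0,0,0.4,0,0,0,0,0,0])

```text
time_s: 13.02
eef_pos: [556.1, -56.3, 220.8]
ee_rot: [0.0, 0.892, 0.452, 0.0]
force: [0.4, 0.0, 1.3]
grip_width: 0.449
```

Contact was lost at about 48.6° yaw, so the lugs are off the ridge ends. I'll go back about 3.5° and lower the plug gently.

Call:
arm_command(steps=[0,0,0,-0.7,0,0,0,-0.02,0,0,0,0,-0.01,0,0,0,0,0,0,0])

```text
time_s: 13.52
eef_pos: [556.1, -56.1, 219.0]
ee_rot: [-0.0, 0.905, 0.425, 0.0]
force: [2.4, 0.9, -0.3]
grip_width: 0.451
```

Free so far, so I keep lowering.

Call:
arm_command(steps=[0,0,-0.02,0,0,0,0,-0.02,0,0,0,0,0,0,0])

```text
time_s: 13.9
eef_pos: [556.1, -56.1, 217.1]
ee_rot: [-0.0, 0.905, 0.424, 0.0]
force: [3.9, 1.0, -0.4]
grip_width: 0.448
```

Call:
arm_command(steps=[0,0,-0.02,0,0,0,0,-0.02,0,0,0,0,0,0,0])

```text
time_s: 14.28
eef_pos: [556.1, -56.2, 215.1]
ee_rot: [0.0, 0.905, 0.424, 0.0]
force: [4.1, 1.2, -1.2]
grip_width: 0.447
```

Call:
arm_command(steps=[0.008,0,-0.02,0,0,0,0,-0.02,0,0,0,0,0,0,0])

```text
time_s: 14.65
eef_pos: [556.3, -56.3, 212.9]
ee_rot: [-0.0, 0.905, 0.424, -0.0]
force: [2.7, 0.9, -1.6]
grip_width: 0.446
```

Call:
arm_command(steps=[0,0,-0.02,0,0,0,0,-0.01,0,0,0,0,0,0,0])

```text
time_s: 15.02
eef_pos: [556.4, -56.3, 211.7]
ee_rot: [0.0, 0.905, 0.424, -0.0]
force: [0.7, 1.6, 0.1]
grip_width: 0.451
```

Call:
arm_command(steps=[0,0,-0.02,0,0,0,0,0,0,0])

```text
time_s: 15.28
eef_pos: [556.4, -56.3, 210.8]
ee_rot: [0.0, 0.905, 0.424, 0.0]
force: [0.8, 1.3, 2.3]
grip_width: 0.453
```

Call:
arm_command(steps=[0,0,-0.01,0,0,0,0,0,0,0])

```text
time_s: 15.52
eef_pos: [556.4, -56.2, 210.3]
ee_rot: [0.0, 0.905, 0.424, 0.0]
force: [0.2, 1.3, 2.6]
grip_width: 0.453
```

The flange is on the seal: about 11 mm of drop in total, with the force now rising softly like the seal. Now I screw it clockwise.

Call:
arm_command(steps=[0,0,0,-0.8,0,0,0,0,-0.8,0,0,0,0,-0.8,0,0,0,0,-0.8,0,0,0,0,0,0])

```text
time_s: 16.15
eef_pos: [556.5, -56.4, 210.3]
ee_rot: [0.0, 0.956, 0.295, -0.0]
force: [-0.7, -0.1, 2.7]
grip_width: 0.452
```

```bash
python3 -c "
from rig import *
s=sense();print(s['eef_pos'],s['force'],s['wrist_torque'],s['joints'][5])"
```

```text
[556.4628785  -56.44952809 210.28175811] [-0.70273824 -0.10618279  2.7495092 ] [-0.11829148 -0.15977294 -0.04326629] 0.662583788817774
```

Call:
arm_command(steps=[0,0,0,-0.8,0,0,0,0,-0.8,0,0,0,0,-0.8,0,0,0,-0.005,-0.8,0,0,0,0,0,0])

```text
time_s: 16.77
eef_pos: [556.5, -56.4, 210.1]
ee_rot: [0.0, 0.987, 0.159, 0.0]
force: [0.9, 0.7, 2.7]
grip_width: 0.453
```

Call:
arm_command(steps=[0,0,-0.008,-0.8,0,0,0,-0.008,-0.8,0,0,0,0,0,0])

```text
time_s: 17.15
eef_pos: [556.5, -56.4, 209.4]
ee_rot: [0.0, 0.996, 0.09, 0.0]
force: [1.2, 0.4, 3.7]
grip_width: 0.448
```

```bash
python3 -c "
from rig import *
s=sense();print(s['eef_pos'],s['force'],s['wrist_torque'],s['joints'][5])"
```

```text
[556.54602401 -56.41380151 209.41654147] [1.24491917 0.38798272 3.73601262] [-0.25336538 -0.26790851 -0.04420888] 1.0796013931861757
```

Call:
arm_command(steps=[0,0,-0.008,-0.8,0,0,0,-0.008,-0.8,0,0,0,0,0,0])

```text
time_s: 17.52
eef_pos: [556.6, -56.4, 208.8]
ee_rot: [0.0, 1.0, 0.021, 0.0]
force: [1.7, -0.5, 5.9]
grip_width: 0.447
```

Call:
arm_command(steps=[0,0,-0.006,-0.6,0,0,0,0,0,0])

```text
time_s: 17.77
eef_pos: [556.7, -56.5, 208.6]
ee_rot: [0.0, 1.0, -0.005, 0.001]
force: [1.0, 0.1, 6.5]
grip_width: 0.447
```

```bash
python3 -c "
from rig import *
s=sense();print(s['eef_pos'],s['force'],s['wrist_torque'],s['joints'][5])"
```

```text
[556.68745558 -56.47323323 208.59516231] [0.98097238 0.05091182 6.53922899] [-0.22294024 -0.30899356 -0.00056433] 1.2714968242325466
```

Call:
arm_command(steps=[0,0,0,-0.6,0,0,0,0,-0.4,0,0,0,0,0,0])

```text
time_s: 18.15
eef_pos: [556.7, -56.5, 208.6]
ee_rot: [0.0, 0.999, -0.049, 0.001]
force: [2.0, -0.3, 5.7]
grip_width: 0.45
```

```bash
python3 -c "
from rig import *
s=sense();print(s['eef_pos'],s['force'],s['wrist_torque'],s['joints'][5])"
```

```text
[556.7285971 -56.5361832 208.5980033] [ 1.96250923 -0.25674562  5.73470051] [-0.26578926 -0.30378491  0.08307572] 1.358525584110446
```

Call:
arm_command(steps=[0,0,0,-0.6,0,0,0,0,0,0])

```text
time_s: 18.4
eef_pos: [556.6, -56.5, 208.5]
ee_rot: [0.0, 0.997, -0.075, 0.0]
force: [1.3, 0.1, 5.3]
grip_width: 0.449
```

```bash
python3 -c "
from rig import *
s=sense();print(s['eef_pos'],s['force'],s['wrist_torque'],s['joints'][5])"
```

```text
[556.57113891 -56.46813972 208.4935655 ] [1.254094   0.11309206 5.29933336] [-0.35525703 -0.1473045   0.0496722 ] 1.4110847170980774
```

Call:
arm_command(steps=[0,0,0,-0.5,0,0,0,0,0,0])

```text
time_s: 18.65
eef_pos: [556.4, -56.4, 208.4]
ee_rot: [0.0, 0.995, -0.097, 0.0]
force: [1.0, 0.2, 5.6]
grip_width: 0.451
```

```bash
python3 -c "
from rig import *
s=sense();print(s['eef_pos'],s['force'],s['wrist_torque'],s['joints'][5])"
```

```text
[556.39720083 -56.38009089 208.41041656] [0.95424679 0.21031367 5.55033146] [-0.28760207 -0.03333622  0.07490066] 1.45454090085438
```

Call:
arm_command(steps=[0,0,0,-0.6,0,0,0,0,0,0])

```text
time_s: 18.9
eef_pos: [556.2, -56.3, 208.4]
ee_rot: [0.0, 0.992, -0.123, -0.0]
force: [-0.8, 0.2, 7.2]
grip_width: 0.45
```

```bash
python3 -c "
from rig import *
s=sense();print(s['eef_pos'],s['force'],s['wrist_torque'],s['joints'][5])"
```

```text
[556.18858806 -56.28590374 208.35765288] [-0.81817888  0.19601231  7.207392  ] [-0.26628033  0.2444438   0.03507335] 1.5069918541534015
```

Call:
arm_command(steps=[0,0,0,-0.6,0,0,0,0,0,0])

```text
time_s: 19.15
eef_pos: [556.0, -56.3, 208.3]
ee_rot: [0.0, 0.989, -0.149, -0.001]
force: [-1.6, 0.7, 5.3]
grip_width: 0.45
```

```bash
python3 -c "
from rig import *
s=sense();print(s['eef_pos'],s['force'],s['wrist_torque'],s['joints'][5])"
```

```text
[555.99202447 -56.26334909 208.27394158] [-1.58592682  0.70333957  5.34501197] [-0.44729342  0.36495947  0.08729841] 1.5592972554435227
```

Call:
arm_command(steps=[0,0,0,-0.6,0,0,0,0,0,0])

```text
time_s: 19.4
eef_pos: [555.8, -55.9, 208.0]
ee_rot: [-0.0, 0.985, -0.174, -0.001]
force: [-2.3, 2.2, 5.8]
grip_width: 0.448
```

```bash
python3 -c "
from rig import *
s=sense();print(s['eef_pos'],s['force'],s['wrist_torque'],s['joints'][5])"
```

```text
[555.83203776 -55.90797267 207.96973789] [-2.27362981  2.21371686  5.7886212 ] [0.14451171 0.58294943 0.28027056] 1.6115317206853599
```

Call:
arm_command(steps=[0,0,0,-0.5,0,0,0,0,0,0])

```text
time_s: 19.65
eef_pos: [555.6, -55.6, 207.7]
ee_rot: [-0.0, 0.981, -0.196, -0.001]
force: [-3.8, 4.2, 4.5]
grip_width: 0.448
```

```bash
python3 -c "
from h import *
s=sense();print(s['eef_pos'],s['force'],s['wrist_torque'],s['joints'][5])
v=[]
for n,b in(('scene',(270,90,370,215)),('side',(240,110,340,235))):
    f=capture(n)['frame'];v.append(cv2.resize(f[b[1]:b[3],b[0]:b[2]],(400,500),interpolation=cv2.INTER_CUBIC))
cv2.imwrite('pics/v5.png',np.hstack(v))"
```

```text
[555.59172654 -55.55513542 207.71858564] [-3.81182053  4.15108348  4.54112109] [0.39149221 0.78636408 0.52575037] 1.6547509951347774
```

View pics/v5.png

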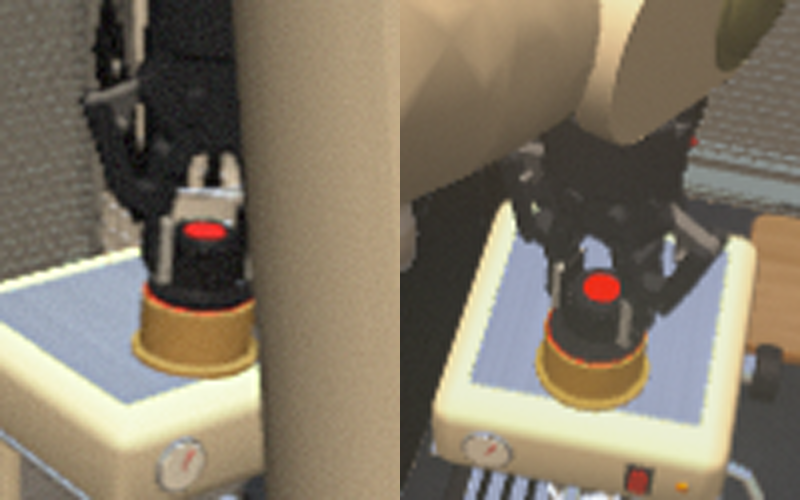

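The flange is down on the seal and upright in both views. The torque has risen to 0.53 N m after about 72.5° clockwise, so it is at the stop. Releasing now.

Call:
arm_command(steps=[0,0,0,0,60,0,0,0,0,100,0,0,0,0,100,0,0,0,0,100,0,0,0.2,0,100])

```text
time_s: 20.38
eef_pos: [556.2, -56.2, 217.9]
ee_rot: [-0.0, 0.98, -0.197, -0.001]
force: [0.8, 0.4, 0.5]
grip_width: 1.0
```

Call:
arm_command(steps=[0,0,0.5,0,100,0,0,0.9,0,100,0,0,0.9,0,100,0,0,0,0,100])

```text
time_s: 20.88
eef_pos: [557.2, -56.4, 337.2]
ee_rot: [0.0, 0.98, -0.197, 0.004]
force: [0.6, 0.1, 0.3]
grip_width: 0.999
```

```bash
python3 -c "
from h import *
s=sense();print(s['time_s'],s['eef_pos'],s['force'],s['grip_width'])
v=[]
for n,b in(('scene',(270,90,370,215)),('side',(240,110,340,235))):
    f=capture(n)['frame'];v.append(cv2.resize(f[b[1]:b[3],b[0]:b[2]],(400,500),interpolation=cv2.INTER_CUBIC))
    h=cv2.cvtColor(f,cv2.COLOR_BGR2HSV);m=((f[...,2]>130)&(f[...,1]<70)&(f[...,0]<70)).astype(np.uint8)
    m[:,:b[0]]=0;m[:,b[2]:]=0;m[:b[1]]=0;m[b[3]:]=0
    k,l,st,c=cv2.connectedComponentsWithStats(m);i=1+np.argmax(st[1:,4]);print(n,c[i],st[i]);v.append
    if n=='scene':a=c[i]
    else: print(tri([(P,a),(capture(n),c[i])]))
    P=capture(n)
cv2.imwrite('pics/v6.png',np.hstack(v))"
```

```text
20.875 [557.16229901 -56.42328948 337.1521025 ] [0.63506936 0.05095721 0.29738221] 0.9986630790617259
scene [320.32432432 147.13513514] [316 145  10   5  37]
side [290.01960784 181.43137255] [286 178   9   7  51]
(array([556.67080184, -56.6979224 , 236.21274542]), [np.float64(0.7), np.float64(0.7)])
```

View pics/v6.png

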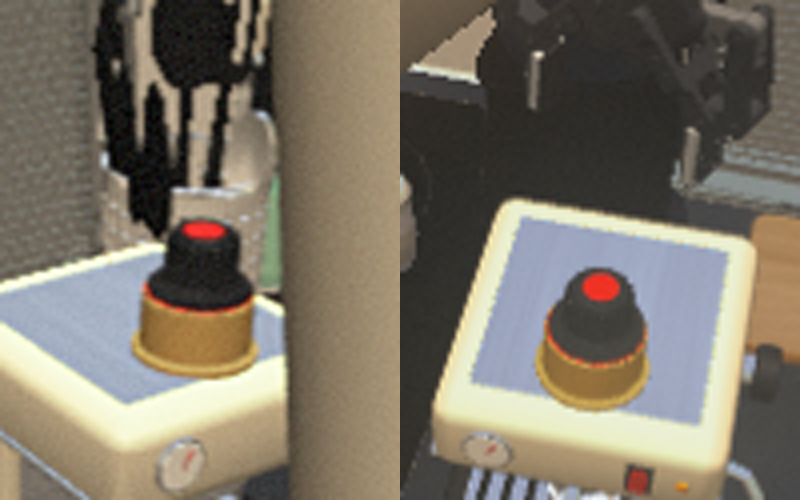

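The plug sits upright and released. The red dot is at the same pixels as while it was gripped, so the seal has not lifted it. Handing in.

```bash
python3 -c "
from rig import *
print(finish_job())"
```

```text
the job is handed in; nothing more can be done
None
```

The boiler plug is screwed home on its seal and released, and I handed the job in at about 21 s; the interface gave no verdict.

- **Pick up:** I took the larger plug off the board by its knob and left the smaller look-alike where it was.
- **Starting the thread:** I lowered it until the lugs rested on the thread, then turned it anticlockwise about 30° under 7–11 N. Contact was then lost, and after I turned it back about 3° it went down about 11 mm on to the seal. No reading during the start came near the 30 N limit.
- **Screwing home:** I turned it about 72° clockwise. The torque stayed at about 0.1 N m or less until near the end, then rose to 0.53 N m at the stop. Over this the plug went down about 3 to 4 mm.

**Last checks:**
- After release, the top of the knob triangulates at x 556.7, y -56.7, z 236.2 mm. That puts the flange about 2.3 mm below the free seal (good to about 2 mm) and within about 2 mm of the neck's axis.
- The 2 mm depth requirement is therefore not proven by the cameras alone. The torque rise and the downward travel at the stop support it.
- The plug looked upright and did not rise when released. The gripper was open and clear above it, with about 0 N on it.
- Wrist-camera estimates of the neck differed from the other two cameras by 3–4 mm in y. I used the average and corrected the rest by feel.
- I did not re-measure the cup, jug and salt; the arm's path stayed clear of them.

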